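# Walk the harmonica block back to its rail

## Task

Lift the glass paperweight out from behind the harmonica block and set it gently on the round cork coaster, wholly on the cork. Then walk the heavy block away from you by pushing the two ends of its front face in turn, left end first (left as seen from the robot) and each end at least twice: let each push bring that end about 2 to 4 cm ahead of the other, never 7 cm, until the last one squares the block with its whole back edge touching the dark rail and neither end past the rail's ends. Keep off the silver tuner clipped to the middle of its front, keep the block flat on the shelf with the harmonicas standing in it, and do not disturb the other things.

Things in the scene. Friction and masses are not known exactly. Their poses are not given: they have to be found in the camera images.
- block: Slotted pale beech block, 110 (x) x 260 (y) x 45 (z) mm, 0.8 to 1.25 kg plus five 90 g harmonicas, loose on the shelf; pushing an end (5 to 15 N) swivels it roughly about the other end. Origin: centre of its underside. Front face (to the robot) at x -55, back at +55 mm; +y to its left end. It starts with the right end 5 to 26 mm ahead and the back 100 to 160 mm from the rail.
- block_back_left (a point): Left lower corner of the block's back edge (block x +55, y +130, z 0 mm).
- block_back_right (a point): Right lower corner of the block's back edge (block x +55, y -130, z 0 mm).
- block_front_left (a point): Good pushing spot on the block's front face near its left end (block x -55, y +108, z 22 mm).
- block_front_right (a point): Good pushing spot on the front face near its right end (block x -55, y -108, z 22 mm).
- tuner: Silver clip-on tuner, fixed on the middle of the block's front top edge; not to be touched. 50 mm wide (block y -25 to +25), sticks out 22 mm in front of the front face, from 26 to 60 mm above the shelf. Origin: on the front face, at its middle, on the shelf; axes as the block's.
- rail: Dark wooden rail fixed to the shelf beyond the block, 20 (x) x 350 (y) x 30 (z) mm. Origin: centre of its underside. +x away from the robot, +y to the left; its face towards the block is at rail x = -10 mm. It may be turned up to 5 degrees.
- rail_skew (a point): Mere reference direction in the middle of the rail: its x axis is the rail's x axis turned 45 degrees to the left, so its angle to the block's x axis is over 45 degrees when the block's left end is ahead and under 45 degrees when the right end is.
- paperweight: Solid glass paperweight, 56 mm diameter and 44 mm high, with straight sides up to 24 mm, domed above; 0.22 kg, loose. Origin: centre of its underside. It starts between the block and the rail, centre 45 to 55 mm from the rail's middle line, with the harmonicas at least 45 mm clear of its centre.
- coaster: Round cork coaster, 100 mm diameter, 5 mm thick, fixed, left or right of the block. Origin: centre of its underside.
- tin: Bystander: upright metal tin with paper band, 64 mm diameter, 75 mm high, on the side opposite the coaster. Origin: centre of its underside.
- case: Bystander: closed black case, 50 x 120 x 26 mm, to the far right. Origin: centre of its underside.
- bowl: Bystander: white key bowl, 130 mm diameter, 40 mm high, to the far left. Origin: centre of its underside.
- harmonica0: Harmonica 1 of five, counted from the right: 26 x 20 x 100 mm, on end in its slot 30 mm deep, 1 mm play each side, its top 115 mm above the shelf, centred at block x +22, y -90 mm. Origin: centre of its lower end.
- harmonica1: Harmonica 2 of five, counted from the right: 26 x 20 x 100 mm, on end in its slot 30 mm deep, 1 mm play each side, its top 115 mm above the shelf, centred at block x +22, y -45 mm. Origin: centre of its lower end.
- harmonica2: Harmonica 3 of five, counted from the right: 26 x 20 x 100 mm, on end in its slot 30 mm deep, 1 mm play each side, its top 115 mm above the shelf, centred at block x +22, y +0 mm. Origin: centre of its lower end.
- harmonica3: Harmonica 4 of five, counted from the right: 26 x 20 x 100 mm, on end in its slot 30 mm deep, 1 mm play each side, its top 115 mm above the shelf, centred at block x +22, y +45 mm. Origin: centre of its lower end.
- harmonica4: Harmonica 5 of five, counted from the right: 26 x 20 x 100 mm, on end in its slot 30 mm deep, 1 mm play each side, its top 115 mm above the shelf, centred at block x +22, y +90 mm. Origin: centre of its lower end.
Not all that is in view belongs to the job. Leave any green or red look-alike of the harmonica0 alone. What is shaped like the paperweight but purple is not meant.

How it is judged:
By the outcome, as a careful person would: the job done as asked, in the order asked, and still so for the second after the job is handed in, with the robot touching nothing.
It also fails if it takes over 67 s, if anything falls off the work surface, if the arm or the gripper's body presses on something with over 40 N, if the wrist force passes 120 N, or if a joint passes its speed limit or range.

## Robot

A 6-joint arm with a two-finger parallel gripper is mounted at the origin on the work surface. World frame = base frame: x ahead of the robot, y to its left, z up, the work surface at z = 0. Lengths are in m, angles in rad, forces in N, time in s.
With the tool pointing down it reaches from about 0.35 to 0.975 m from the base axis. Payload 7.1 kg.
Tool frame: the origin (TCP) lies midway between the tips of the shut fingers; the grasp point (between the pads) lies 19 mm behind it; z points along the fingers, y is the direction in which the jaws open and shut (so a half turn about z gives the same grasp; the last joint's range is limited). The gripper opens to 88 mm and grips with 3 to 60 N. Pads are 20 mm wide; open, the fingers measure 115 mm over their backs; the gripper's body (75 mm by 178 mm) begins 61 mm behind the grasp point.
Start: joints at [-1.369, 0.423, 1.63, -0, 1.089, -0.019], TCP at [0.137, -0.61, 0.183] pointing down, gripper open.
Joint ranges: [-3, 3], [-0.9, 2.11], [0.09, 2.58], [-1.31, 4.45], [0.11, 2.69], [-2.54, 2.54]. Speed limits (rad/s): [2.39, 2.39, 3.01, 3.14, 3.14, 3.14].

## Interface

Orientations are given as a unit quaternion [x, y, z, w].
In Python, from bench import manip, viewer gives the robot as it stands. The module is installed in compiled form; this text tells all that it offers.
- The arm moves only by the tool step_arm, never from a script. Its argument "commands" is a list of rows, each a list of 6 numbers: the shift along the tool's x, y, z in units of 0.5 m (1.0 is 0.5 m), then the turn, a rotation vector about the tool's x, y, z in units of 1.5 rad (1.0 is 1.5 rad). A call has 1 to 5 rows; each row is the pose to reach, as a shift and turn from the pose measured when the call began, along the tool's axes at that moment; what a row does not reach only later rows make up. A row lasts 1/8 s, in which the tool goes at most 62.5 mm and 10.7 degrees, less where a joint would pass 70% of its speed; a pose out of reach is approached as far as the arm can. A call with a number of a shift or a turn outside -1 to 1 is refused whole. A call with a gripper value outside its range is refused whole. "jaw" is the opening, from 0 (shut) to 1 (fully open), set as the call begins (left out, the last holds). The fingers move at their own pace and stop on an object; the grip force is fixed at half the most. Time passes only in rows, so rows that repeat a pose let the fingers close. It gives the time, the measured TCP pose, the force and the opening at its end, in the units of the state.
- manip.get_obs(): the state, without advancing time (a new reading comes with each control period).
- viewer.get_image(name): name is "side" or "top"; returns the picture (480x640x3 uint8, blue, green, red); there is no depth.
- viewer.get_calibration(name): a dict with "fx", "fy", "cx", "cy" (pixels), "R" (3x3) and "t" (3): a world point X has camera coordinates R X + t. Camera axes: x right, y down, z forward; pixel columns grow to the right and rows downward; lengths in m; the calibration is good to about 2 mm. A picture is of the moment at which its call begins. get_calibration takes no time and is no camera call.
- manip.sign_off(): hands the job in, once; it reports no verdict.
The state is a dict: "time_s": time; "qpos": joint angles; "joint_velocities": joint speeds; "effort": joint torques, N m; "tool_pos": TCP position; "tool_rot": TCP orientation; "wrist_force": force on the tool from outside, world axes, zero at the start; "moment": the same for the moment, N m; "opening": opening from 0.0 (shut) to 1.0 (fully open).
Only numpy, scipy, OpenCV 4.12 (cv2) and the standard library are available. Lean on these libraries where they do the work, as an engineer would, in place of code of your own. Each camera call takes 0.05 s, during which the arm holds its last target. There are 200 camera calls.

## Working session

There is one attempt and no reset: what is moved stays moved. The work goes in short steps, Python scripts to look and compute and a tool call to move; the robot and the scene stay as the last step left them, time stands still between calls to the robot, and variables do not carry over. Pictures are saved under pics/ and viewed, about 8 in all and at most 12, crops included, and the job is handed in when it is done.

Besides the shell and the picture viewer there is one more tool, called as name([rows], argument=value, ...), one row to a line, values as JSON. step_arm: Moves the arm, as the interface text tells. Its arguments: {"type":"object","properties":{"commands":{"type":"array","items":{"type":"array","items":{"type":"number"}}},"jaw":{"type":"number"}},"required":["commands"]}

```bash
mkdir -p pics
cat > h.py <<'E'
import numpy as np, cv2
from bench import manip, viewer
def shot(n,f=None):
    im=viewer.get_image(n)
    if f: cv2.imwrite('pics/'+f,im)
    return im
def ray(n,u,v,z):
    c=viewer.get_calibration(n);R=np.array(c['R']);t=np.array(c['t'])
    o=-R.T@t; d=R.T@np.array([(u-c['cx'])/c['fx'],(v-c['cy'])/c['fy'],1])
    return o+d*(z-o[2])/d[2]
def proj(n,X):
    c=viewer.get_calibration(n);p=np.array(c['R'])@np.array(X)+np.array(c['t'])
    return np.array([c['fx']*p[0]/p[2]+c['cx'],c['fy']*p[1]/p[2]+c['cy']])
E
python3 - <<'E'
from h import *
shot('top','t0.png');shot('side','s0.png')
for n in('top','side'):
    c=viewer.get_calibration(n);print(n,c, -np.array(c['R']).T@np.array(c['t']))
print(manip.get_obs())
E
```

```text
top {'fx': 453.14193972654584, 'fy': 453.14193972654584, 'cx': 322.63019111395965, 'cy': 235.2435299223694, 'R': array([[ 0.01301997, -0.99951644,  0.02823786],
       [-0.99842645, -0.01453588, -0.05416025],
       [ 0.05454453, -0.02748826, -0.9981329 ]]), 't': array([-0.01700779,  0.62767782,  0.92111254])} [0.57666993 0.01744407 0.95386818]
side {'fx': 545.5115644515424, 'fy': 545.5115644515424, 'cx': 317.81586126690377, 'cy': 243.3281762712044, 'R': array([[ 0.93912838, -0.34323753,  0.01502933],
       [-0.2340172 , -0.67109461, -0.70346853],
       [ 0.2515429 ,  0.65713014, -0.71056749]]), 't': array([-0.6005662 ,  0.20608314,  1.03256491])} [ 0.35250139 -0.74636509  0.88770616]
{'time_s': 0.1, 'qpos': array([-1.36898962e+00,  4.23765867e-01,  1.63058858e+00, -2.02070585e-05,
        1.08860278e+00, -1.90076876e-02]), 'joint_velocities': array([ 0.00129063, -0.00099969, -0.0024809 , -0.00038974,  0.00040712,
        0.00200131]), 'effort': array([ 8.74412526e-04, -5.45614994e+01, -2.74324089e+01,  6.45573414e-02,
        1.88039179e-02, -4.56439818e-05]), 'tool_pos': array([ 0.13679501, -0.6092862 ,  0.18268839]), 'tool_rot': array([ 9.93910566e-01,  1.10187667e-01, -7.11847850e-05, -6.78621306e-04]), 'wrist_force': array([ 0.51528727,  0.50205912, -0.85463134]), 'moment': array([0.00875374, 0.02627261, 0.00936536]), 'opening': 0.9985347063724437}
```

View pics/t0.png

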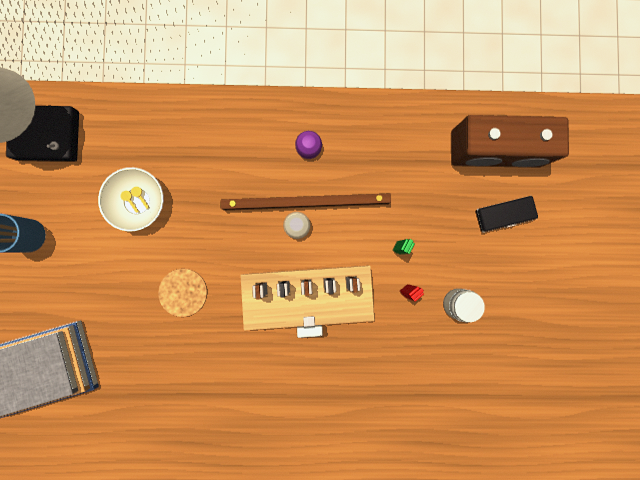

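View pics/s0.png

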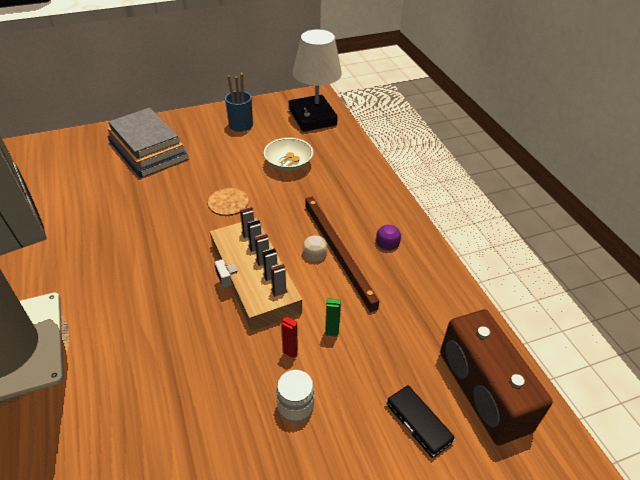

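The top view shows the grey-white glass paperweight at (297,225), between the block and the rail. The purple look-alike at (308,144) lies beyond the rail and is not meant. The coaster is at (183,293), the tin at (465,306), and the red and green decoys at (412,293) and (404,246). An enlarged crop will confirm this.

Run:
```python
from h import *
im=cv2.imread('pics/t0.png')[185:345,215:415]
cv2.imwrite('pics/t0c.png',cv2.resize(im,None,fx=3.75,fy=3.75,interpolation=cv2.INTER_CUBIC))
im=cv2.imread('pics/s0.png')[180:340,200:400]
cv2.imwrite('pics/s0c.png',cv2.resize(im,None,fx=3.75,fy=3.75,interpolation=cv2.INTER_CUBIC))
```

```text
(no output)
```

View pics/t0c.png

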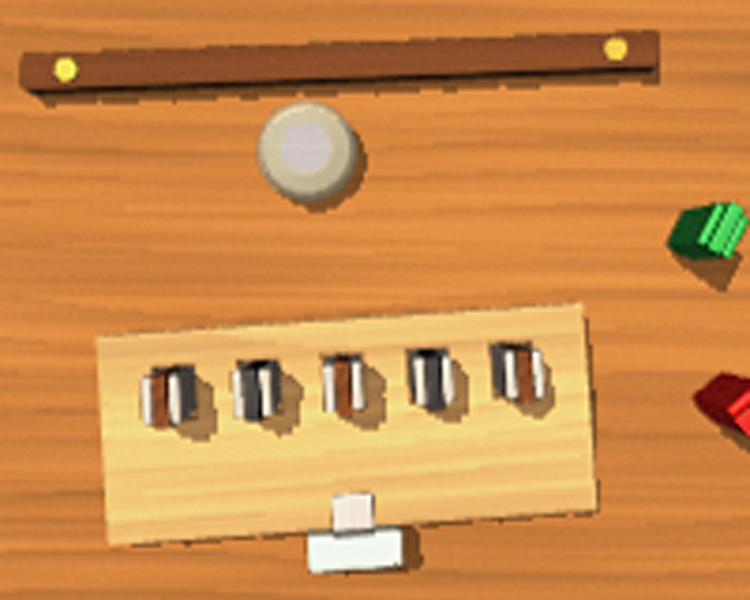

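View pics/s0c.png

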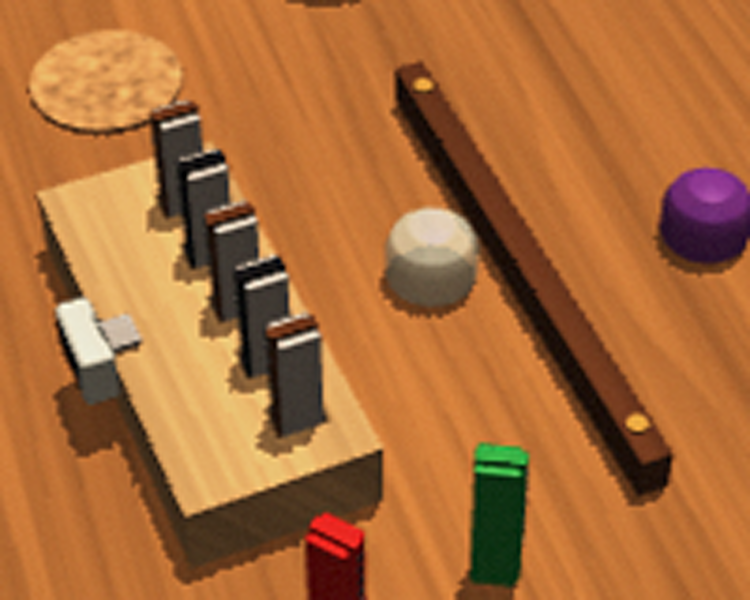

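The crops confirm it. In the top crop the glass paperweight is centred at (307,152), and the block's top corners are at (98,337), (582,303), (597,512) and (109,544). The purple piece is beyond the rail.

```bash
cat >> h.py <<'E'
def c2(p): return 215+p[0]/3.75-.5+.13,185+p[1]/3.75-.5+.13
E
python3 - <<'E'
from h import *
for n,l,z in(('block BL BR FR FL',[(98,337),(582,303),(597,512),(109,544)],.045),('rail TL TR screws',[(20,54),(658,32),(65,69),(616,49)],.03),('pw',[(307,152)],.02)):
    P=np.array([ray('top',*c2(p),z) for p in l]);print(n,P.round(4).tolist())
    if len(P)>1: print(np.linalg.norm(P[1:]-P[:-1],axis=1).round(4),'ctr',P.mean(0).round(4))
    if len(P)>1: d=P[1]-P[0];print('ang',np.degrees(np.arctan2(d[0],-d[1])))
im=cv2.imread('pics/s0.png')
print('side pw base/blk', ray('side',200+432/3.75,180+262/3.75,.022).round(4), ray('side',200+184/3.75,180+516/3.75,.045).round(4),ray('side',200+381/3.75,180+450/3.75,.045).round(4))
print('coaster',ray('top',182.5,292.5,.005),ray('side',200+106/3.75,180+79/3.75,.005))
print('green/red',ray('side',200+498/3.75,180+455/3.75,.1),ray('top',215+725/3.75,185+230/3.75,.1), ray('side',290,325,.1),ray('top',414.5,293,.1))
print('tin',ray('top',469,306,.075),'case',ray('top',508,214,.026),'bowl',ray('top',131,200,.04))
print(ray('top',22/3.75+215,90/3.75+185,0))
E
```

```text
block BL BR FR FL [[0.5457, 0.1544, 0.045], [0.567, -0.1032, 0.045], [0.4562, -0.112, 0.045], [0.437, 0.1461, 0.045]]
[0.2584 0.1112 0.2588] ctr [0.5015 0.0213 0.045 ]
ang 4.721342627641362
rail TL TR screws [[0.698, 0.2023, 0.03], [0.7161, -0.146, 0.03], [0.6902, 0.1778, 0.03], [0.7063, -0.1229, 0.03]]
[0.3488 0.3248 0.3011] ctr [0.7026 0.0278 0.03  ]
ang 2.963321877105221
pw [[0.6478, 0.0459, 0.02]]
side pw base/blk [0.6465 0.0371 0.022 ] [ 0.4581 -0.1114  0.045 ] [ 0.5667 -0.1041  0.045 ]
coaster [0.50587062 0.27931599 0.005     ] [0.50732994 0.27966992 0.005     ]
green/red [ 0.60584149 -0.1680021   0.1       ] [ 0.60464702 -0.16884159  0.1       ] [ 0.51514449 -0.19255911  0.1       ] [ 0.51679554 -0.18077497  0.1       ]
tin [ 0.49107072 -0.29324249  0.075     ] case [ 0.67725767 -0.39337044  0.026     ] bowl [0.69177497 0.37752659 0.04      ]
[0.68092566 0.20588444 0.        ]
```

```bash
cat >> h.py <<'E'
from scipy.spatial.transform import Rotation as Ro
yaw0=np.radians(3.05)
def tgt(x,y,z,yaw=yaw0):
    o=manip.get_obs();R=Ro.from_quat(o['tool_rot'])
    T=Ro.from_matrix(np.array([[np.cos(yaw),np.sin(yaw),0],[np.sin(yaw),-np.cos(yaw),0],[0,0,-1]]).T)
    s=R.inv().apply(np.array([x,y,z])-o['tool_pos'])/.5
    r=(R.inv()*T).as_rotvec()/1.5
    print('t',round(o['time_s'],2),'pos',o['tool_pos'].round(4),'F',o['wrist_force'].round(1),'open',round(o['opening'],3))
    print('row',s.round(4),r.round(4),'mm',round(500*np.linalg.norm(s)))
E
python3 - <<'E'
from h import *
for y in(.037,.046):print((proj('side',[.648,y,.022])-[200,180])*3.75, (proj('top',[.648,y,.02])-[215,185])*3.75)
tgt(.647,.044,.16)
E
```

```text
[434.36886131 261.48889097] [321.89277548 150.40589067]
[429.18331127 251.16172779] [305.52636534 150.15813582]
t 0.1 pos [ 0.1368 -0.6093  0.1827] F [ 0.5  0.5 -0.9] open 0.999
row [ 1.2818 -1.0513  0.0468] [-9.000e-04  1.000e-04  1.117e-01] mm 829
```

step_arm([
  [0.085,-0.07,0,0,0,0],
  [0.17,-0.14,0,0,0,0],
  [0.256,-0.21,0,0,0,0],
  [0.342,-0.28,0,0,0,0],
  [0.427,-0.35,0,0,0,0],
], jaw=1)

```text
time_s: 0.72
tool_pos: [0.3075, -0.3902, 0.1828]
tool_rot: [0.994, 0.11, -0.0, -0.001]
wrist_force: [0.3, -0.2, -0.5]
opening: 1.002
```

step_arm([
  [0.085,-0.07,0,0,0,0],
  [0.17,-0.14,0,0,0,0],
  [0.256,-0.21,0,0,0,0],
  [0.342,-0.28,0,0,0,0],
  [0.427,-0.35,0,0,0,0],
])

```text
time_s: 1.35
tool_pos: [0.4784, -0.1711, 0.183]
tool_rot: [0.994, 0.11, -0.0, -0.001]
wrist_force: [1.0, 0.2, -0.4]
opening: 1.0
```

```bash
python3 -c "
from h import *
tgt(.6475,.045,.15)"
```

```text
t 1.35 pos [ 0.4784 -0.1711  0.183 ] F [ 1.   0.2 -0.4] open 1.0
row [ 0.4246 -0.3475  0.0664] [-0.0011  0.0002  0.1116] mm 276
```

step_arm([
  [0.085,-0.07,0,0,0,0.022],
  [0.17,-0.14,0,0,0,0.045],
  [0.256,-0.21,0.01,0,0,0.067],
  [0.342,-0.28,0.03,0,0,0.09],
  [0.4245,-0.3475,0.0664,-0.001,0,0.1116],
])

```text
time_s: 1.98
tool_pos: [0.6489, 0.0466, 0.15]
tool_rot: [1.0, 0.026, 0.0, 0.0]
wrist_force: [0.4, -0.0, 0.1]
opening: 1.002
```

```bash
python3 -c "
from h import *
tgt(.6475,.045,.004)
im=shot('side')[180:340,200:400];cv2.imwrite('pics/s1.png',cv2.resize(im,None,fx=3.75,fy=3.75,interpolation=2))"
```

```text
t 1.98 pos [0.6489 0.0466 0.15  ] F [ 0.4 -0.   0.1] open 1.002
row [-0.0032  0.0031  0.292 ] [ 0.     -0.0006 -0.0006] mm 146
```

View pics/s1.png

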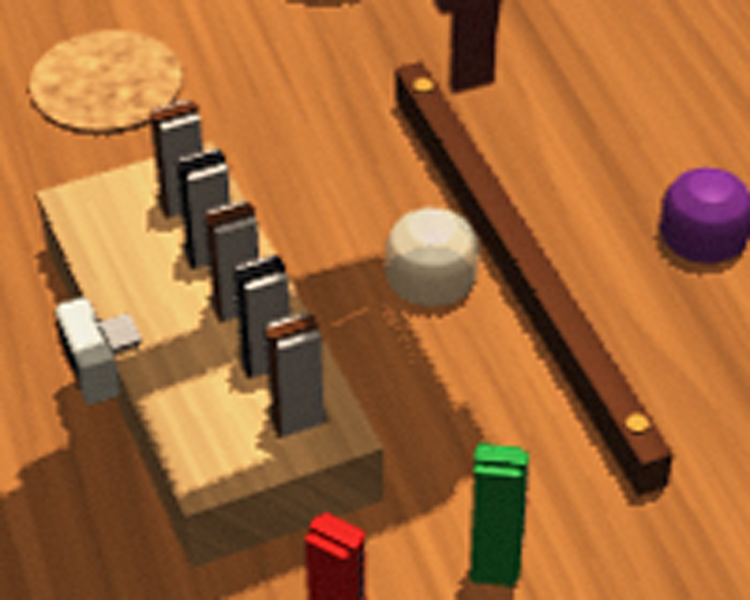

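The side crop shows a finger tip at (470,85), high above the scene. The paperweight at (432,258) and everything else are undisturbed. I'm descending now.

step_arm([
  [-0.003,0.003,0.08,0,0,0],
  [-0.003,0.003,0.16,0,0,0],
  [-0.003,0.003,0.23,0,0,0],
  [-0.003,0.003,0.275,0,0,0],
  [-0.003,0.003,0.29,0,0,0],
])

```text
time_s: 2.65
tool_pos: [0.6485, 0.0499, 0.0006]
tool_rot: [1.0, 0.027, -0.001, -0.001]
wrist_force: [0.2, 0.2, 0.5]
opening: 1.003
```

step_arm([
  [0,0,0,0,0,0],
  [0,0,0,0,0,0],
  [0,0,0,0,0,0],
  [0,0,0,0,0,0],
  [0,0,0,0,0,0],
], jaw=0)

```text
time_s: 3.28
tool_pos: [0.6487, 0.05, 0.0009]
tool_rot: [1.0, 0.027, -0.001, -0.001]
wrist_force: [-0.2, -0.3, -0.3]
opening: 0.47
```

```bash
python3 -c "
from h import *
tgt(.6475,.045,.15)
a=shot('side')[180:330,220:420];cv2.imwrite('pics/a2.png',cv2.resize(a,None,fx=4,fy=4,interpolation=2))"
```

```text
t 3.27 pos [0.6487 0.05   0.0009] F [-0.2 -0.3 -0.3] open 0.47
row [-0.0033  0.0092 -0.2981] [-0.0013  0.001  -0.0001] mm 149
```

View pics/a2.png

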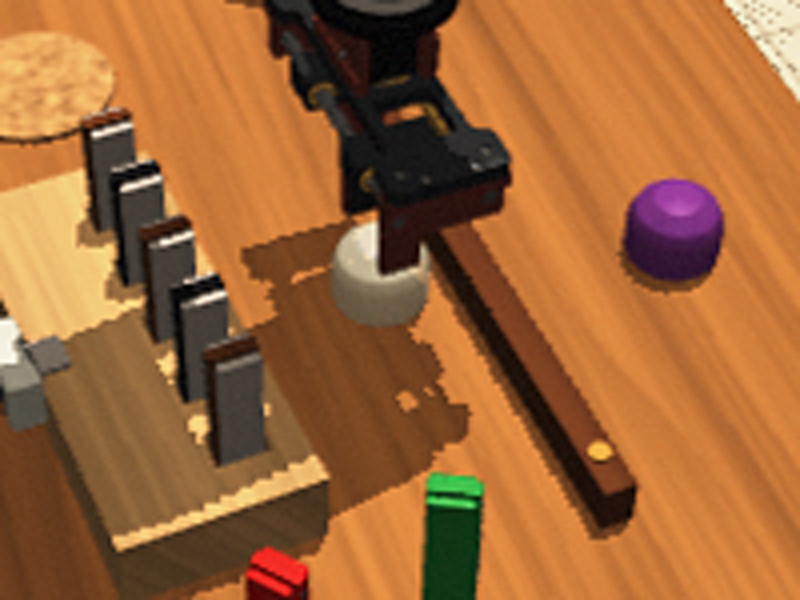

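```bash
python3 -c "
from h import *
f=lambda p:((proj('side',p)-[220,180])*4).round(0)
for y in(.05,.03,.02,.012):print(y,[f([.649,y,z]) for z in (0,.02,.04)])
print('pw base',f([.648,.045,0]),f([.648,.045,.044]), f([.648,.045,.022]))
print(manip.get_obs())"
```

```text
0.05 [array([377., 290.]), array([377., 265.]), array([377., 240.])]
0.03 [array([389., 314.]), array([389., 290.]), array([390., 264.])]
0.02 [array([395., 327.]), array([396., 302.]), array([396., 277.])]
0.012 [array([400., 337.]), array([401., 312.]), array([401., 287.])]
pw base [378. 296.] [379. 241.] [378. 269.]
{'time_s': 3.325, 'qpos': array([0.05740963, 0.69360694, 1.65520002, 0.00230684, 0.79421284,
       1.57330435]), 'joint_velocities': array([-3.13520394e-03,  1.89425686e-05, -1.19948577e-03, -3.66698500e-03,
       -1.00825620e-03, -4.44400093e-04]), 'effort': array([ 1.42363999e+00, -6.18491006e+01, -2.00381273e+01,  5.69862686e-01,
       -7.04059261e-02,  2.51083708e-03]), 'tool_pos': array([0.6487185 , 0.04977843, 0.00091193]), 'tool_rot': array([ 9.99644535e-01,  2.66386776e-02, -7.37882353e-04, -8.00427550e-04]), 'wrist_force': array([ 0.34022084, -1.59640097,  0.98000572]), 'moment': array([-0.39632048,  0.04154743,  0.01649295]), 'opening': 0.4266694264629058}
```

step_arm([
  [0,0,0,0,0,0],
  [0,0,0,0,0,0],
])

```text
time_s: 3.58
tool_pos: [0.6508, 0.0497, 0.0032]
tool_rot: [1.0, 0.027, 0.001, -0.001]
wrist_force: [-1.5, -1.9, 16.4]
opening: 0.196
```

step_arm([
  [0,0,0,0,0,0],
  [0,0,0,0,0,0],
  [0,0,0,0,0,0],
  [0,0,0,0,0,0],
  [0,0,0,0,0,0],
], jaw=1)

```text
time_s: 4.2
tool_pos: [0.6506, 0.0497, 0.0029]
tool_rot: [1.0, 0.027, 0.001, -0.001]
wrist_force: [0.5, -0.6, -0.0]
opening: 0.731
```

```bash
python3 -c "
from h import *
f=lambda p:((proj('side',p)-[200,180])*3.75).round(0)
for y in(-.003,.003,.09,.096,.1):print(y,[f([.649,y,.15+z]) for z in (0,.02,.04)])
tgt(.6475,.045,.004)
a=shot('side')[160:310,220:420];cv2.imwrite('pics/a3.png',cv2.resize(a,None,fx=4,fy=4,interpolation=2))"
```

```text
-0.003 [array([465., 145.]), array([466., 117.]), array([467.,  88.])]
0.003 [array([461., 138.]), array([462., 109.]), array([463.,  81.])]
0.09 [array([407.,  38.]), array([407.,  11.]), array([407., -18.])]
0.096 [array([403.,  32.]), array([403.,   4.]), array([403., -24.])]
0.1 [array([401.,  28.]), array([401.,  -0.]), array([401., -29.])]
t 4.2 pos [0.6506 0.0497 0.0029] F [ 0.5 -0.6 -0. ] open 0.731
row [-0.0067  0.009  -0.0022] [-0.001  -0.0013  0.0001] mm 6
```

View pics/a3.png

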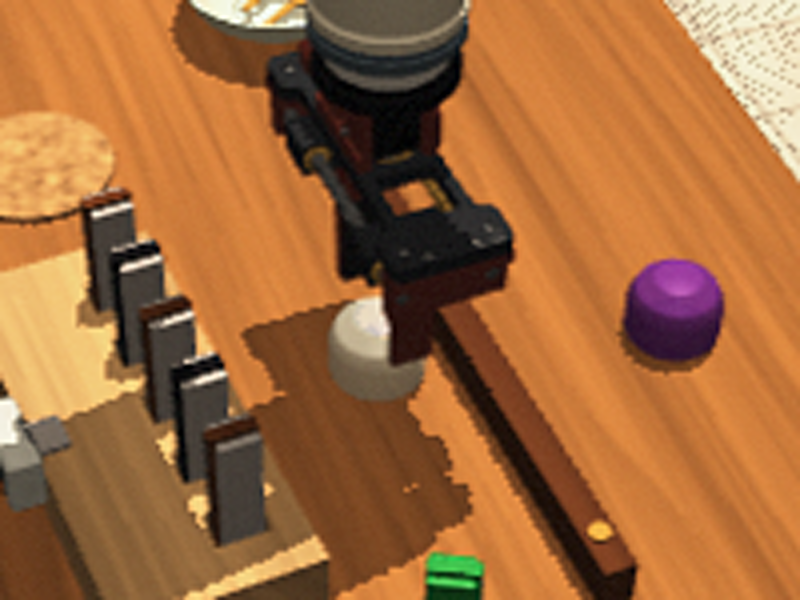

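The crop shows the near fingertip at about (410,360). That projects to z≈0.04 even though the reported TCP z is about 0.003, so the fingers closed over the dome. The reported height seems about 37 mm too low. I'll open fully, re-centre and descend in small guarded steps.

step_arm([
  [-0.003,0.009,0,0,0,0],
  [-0.006,0.009,0,0,0,0],
  [-0.006,0.009,0,0,0,0],
  [-0.006,0.009,0.015,0,0,0],
  [-0.006,0.009,0.03,0,0,0],
], jaw=1)

```text
time_s: 4.88
tool_pos: [0.6478, 0.0451, -0.0126]
tool_rot: [1.0, 0.027, 0.001, -0.001]
wrist_force: [-0.2, -0.9, -1.4]
opening: 1.001
```

```bash
python3 -c "
from h import *
tgt(.6475,.045,-.03)
print(manip.get_obs()['moment'],manip.get_obs()['effort'])"
```

```text
t 4.88 pos [ 0.6478  0.0451 -0.0126] F [-0.2 -0.9 -1.4] open 1.001
row [-0.0008  0.0003  0.0348] [-0.001  -0.0013  0.0001] mm 17
[ 0.01833472  0.03430444 -0.01833228] [-2.74274801e-02 -6.36569452e+01 -1.98338377e+01  1.38856415e-02
  4.13554406e-02  3.30211242e-04]
```

TCP z reads -12.6 mm with no contact, so the height bias is confirmed. I'm continuing down.

step_arm([
  [0,0,0.01,0,0,0],
  [0,0,0.02,0,0,0],
  [0,0,0.03,0,0,0],
  [0,0,0.03,0,0,0],
])

```text
time_s: 5.38
tool_pos: [0.6475, 0.0451, -0.0281]
tool_rot: [1.0, 0.027, 0.001, -0.001]
wrist_force: [0.2, 0.9, 0.0]
opening: 1.0
```

step_arm([
  [0,0,0.006,0,0,0],
  [0,0,0.006,0,0,0],
])

```text
time_s: 5.62
tool_pos: [0.6474, 0.0451, -0.0312]
tool_rot: [1.0, 0.027, 0.0, -0.001]
wrist_force: [-0.3, -0.0, -0.7]
opening: 0.999
```

step_arm([
  [0,0,0,0,0,0],
  [0,0,0,0,0,0],
  [0,0,0,0,0,0],
  [0,0,0,0,0,0],
  [0,0,0,0,0,0],
], jaw=0)

```text
time_s: 6.25
tool_pos: [0.6475, 0.0453, -0.0311]
tool_rot: [1.0, 0.027, 0.001, -0.001]
wrist_force: [-0.1, 1.0, 0.9]
opening: 0.629
```

step_arm([
  [0,0,0,0,0,0],
  [0,0,0,0,0,0],
  [0,0,0,0,0,0],
])

```text
time_s: 6.62
tool_pos: [0.6475, 0.0453, -0.0311]
tool_rot: [1.0, 0.027, 0.001, -0.001]
wrist_force: [-0.5, 0.9, 1.2]
opening: 0.627
```

It stopped at 55 mm, which matches the 56 mm diameter, so the grasp is good. I'm lifting.

step_arm([
  [0,0,-0.03,0,0,0],
  [0,0,-0.1,0,0,0],
  [0,0,-0.18,0,0,0],
  [0,0,-0.26,0,0,0],
  [0,0,-0.32,0,0,0],
])

```text
time_s: 7.25
tool_pos: [0.6477, 0.0448, 0.1316]
tool_rot: [1.0, 0.027, 0.001, -0.001]
wrist_force: [0.4, -0.7, -2.4]
opening: 0.628
```

```bash
python3 -c "
from h import *
tgt(.5065,.2795,.13)"
```

```text
t 7.25 pos [0.6477 0.0448 0.1316] F [ 0.4 -0.7 -2.4] open 0.628
row [-0.257  -0.4837  0.0031] [-0.001 -0.002  0.   ] mm 274
```

step_arm([
  [-0.04,-0.08,0,0,0,0],
  [-0.1,-0.19,0,0,0,0],
  [-0.16,-0.3,0,0,0,0],
  [-0.22,-0.41,0,0,0,0],
  [-0.257,-0.484,0,0,0,0],
])

```text
time_s: 7.88
tool_pos: [0.5048, 0.2814, 0.1324]
tool_rot: [1.0, 0.027, 0.002, -0.001]
wrist_force: [0.5, -0.0, -1.8]
opening: 0.627
```

step_arm([
  [0,0,0,0,0,0],
])

```text
time_s: 8.0
tool_pos: [0.5032, 0.2833, 0.1332]
tool_rot: [1.0, 0.029, 0.002, -0.001]
wrist_force: [0.4, -1.5, -2.8]
opening: 0.628
```

```bash
python3 -c "
from h import *
tgt(.5065,.2795,-.0261)
a=shot('side');b=shot('top');cv2.imwrite('pics/a4.png',cv2.resize(np.hstack([a[40:290,100:400],b[170:420,100:400]]),None,fx=1.33,fy=1.33))
"
```

```text
t 8.0 pos [0.5032 0.2833 0.1332] F [ 0.4 -1.5 -2.8] open 0.628
row [0.0051 0.0085 0.3185] [-0.0011 -0.0022  0.0035] mm 159
```

View pics/a4.png

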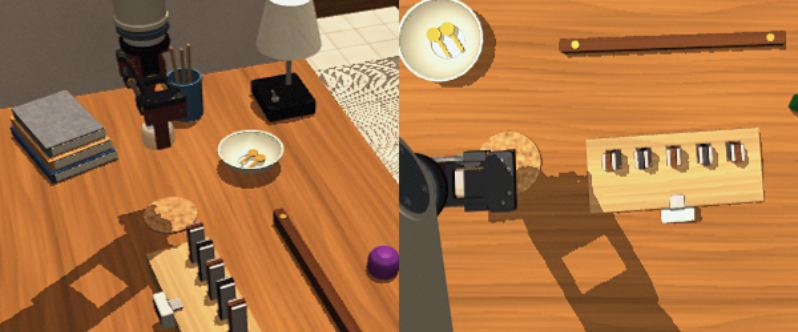

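The paperweight is held at (155,133) in the left half, above the coaster at (172,213). Its silhouette lines up with the coaster in the right half. I'm lowering it.

step_arm([
  [0.005,0.0085,0.08,0,0,0],
  [0.005,0.0085,0.16,0,0,0],
  [0.005,0.0085,0.23,0,0,0.002],
  [0.005,0.0085,0.28,0,0,0.003],
  [0.005,0.0085,0.298,0,0,0.003],
])

```text
time_s: 8.72
tool_pos: [0.508, 0.2757, -0.0173]
tool_rot: [1.0, 0.025, 0.001, -0.0]
wrist_force: [-0.8, 0.3, -1.2]
opening: 0.628
```

step_arm([
  [0,0,0,0,0,0],
])

```text
time_s: 8.85
tool_pos: [0.5085, 0.2749, -0.0173]
tool_rot: [1.0, 0.024, 0.001, 0.0]
wrist_force: [0.7, -0.8, -2.6]
opening: 0.629
```

```bash
python3 -c "
from h import *
tgt(.5065,.2795,-.0261)"
```

```text
t 8.85 pos [ 0.5085  0.2749 -0.0173] F [ 0.7 -0.8 -2.6] open 0.629
row [-0.0035 -0.0094  0.0177] [ 0.     -0.001  -0.0032] mm 10
```

step_arm([
  [-0.0035,-0.0085,0.003,0,0,0],
  [-0.0035,-0.0085,0.008,0,0,0],
  [-0.0035,-0.0085,0.012,0,0,0],
  [-0.0035,-0.0085,0.015,0,0,0],
])

```text
time_s: 9.35
tool_pos: [0.5066, 0.2792, -0.0246]
tool_rot: [1.0, 0.024, 0.001, -0.0]
wrist_force: [-0.2, -0.5, -1.6]
opening: 0.628
```

step_arm([
  [0,0,0.002,0,0,0],
  [0,0,0.002,0,0,0],
])

```text
time_s: 9.6
tool_pos: [0.5065, 0.2792, -0.0257]
tool_rot: [1.0, 0.024, 0.001, -0.0]
wrist_force: [0.3, -0.3, -2.2]
opening: 0.628
```

step_arm([
  [0,0,0.001,0,0,0],
  [0,0,0.001,0,0,0],
])

```text
time_s: 9.85
tool_pos: [0.5067, 0.2792, -0.0261]
tool_rot: [1.0, 0.024, 0.001, -0.0]
wrist_force: [-0.1, -0.9, -0.7]
opening: 0.626
```

step_arm([
  [0,0,0.001,0,0,0],
  [0,0,0.001,0,0,0],
])

```text
time_s: 10.1
tool_pos: [0.5066, 0.2792, -0.0261]
tool_rot: [1.0, 0.024, 0.001, -0.0]
wrist_force: [-2.9, -2.2, 6.2]
opening: 0.631
```

Contact is at exactly the predicted height. I'm releasing and lifting.

step_arm([
  [0,0,0,0,0,0],
  [0,0,0,0,0,0],
  [0,0,0,0,0,0],
  [0,0,0,0,0,0],
], jaw=1)

```text
time_s: 10.6
tool_pos: [0.5066, 0.2792, -0.0262]
tool_rot: [1.0, 0.024, 0.001, -0.0]
wrist_force: [0.1, -0.3, 0.0]
opening: 0.994
```

step_arm([
  [0,0,-0.02,0,0,0],
  [0,0,-0.08,0,0,0],
  [0,0,-0.16,0,0,0],
  [0,0,-0.24,0,0,0],
  [0,0,-0.32,0,0,0],
])

```text
time_s: 11.22
tool_pos: [0.5063, 0.2792, 0.1358]
tool_rot: [1.0, 0.024, 0.001, -0.0]
wrist_force: [0.1, 0.5, 0.1]
opening: 0.998
```

```bash
python3 -c "
from h import *
tgt(.39,.129,.10)"
```

```text
t 11.22 pos [0.5063 0.2792 0.1358] F [0.1 0.5 0.1] open 0.998
row [-0.2471  0.2886  0.0709] [-0.0002 -0.0015 -0.003 ] mm 193
```

step_arm([
  [-0.06,0.07,0,0,0,0],
  [-0.12,0.14,0,0,0,0],
  [-0.18,0.21,0.03,0,0,0],
  [-0.235,0.275,0.05,0,0,-0.003],
  [-0.247,0.2985,0.07,0,0,-0.003],
], jaw=0)

```text
time_s: 11.85
tool_pos: [0.3888, 0.1228, 0.1006]
tool_rot: [1.0, 0.026, 0.001, -0.0]
wrist_force: [0.6, 0.2, -0.2]
opening: 0.472
```

```bash
cat >> h.py <<'E'
def cols(im,mk): 
    return
def block(im=None,zt=.045):
    """pose of block top from beech mask in top view; returns centre, yaw(deg, + left ahead?)"""
    im=shot('top') if im is None else im
    hsv=cv2.cvtColor(im,cv2.COLOR_BGR2HSV)
    return im,hsv
E
python3 -c "
from h import *
tgt(.39,.124,-.02)
im,h=block();cv2.imwrite('pics/t5.png',im)
o=cv2.imread('pics/t0.png');ho=cv2.cvtColor(o,cv2.COLOR_BGR2HSV)
for p in((300,315),(260,310),(350,310),(300,350),(220,320),(400,340),(300,250)):print(p,o[p[1],p[0]],ho[p[1],p[0]],im[p[1],p[0]],h[p[1],p[0]])
"
```

```text
t 11.85 pos [0.3888 0.1228 0.1006] F [ 0.6  0.2 -0.2] open 0.472
row [ 0.002  -0.0022  0.2412] [-0.0002 -0.0014 -0.0007] mm 121
(300, 315) [114 191 240] [ 18 134 240] [115 190 240] [ 18 133 240]
(260, 310) [118 196 242] [ 19 131 242] [117 194 242] [ 18 132 242]
(350, 310) [113 189 240] [ 18 135 240] [114 189 239] [ 18 133 239]
(300, 350) [ 58 125 202] [ 14 182 202] [ 60 125 204] [ 14 180 204]
(220, 320) [ 60 126 205] [ 14 180 205] [ 61 126 204] [ 14 179 204]
(400, 340) [ 60 127 202] [ 14 179 202] [ 61 126 201] [ 14 178 201]
(300, 250) [ 66 139 221] [ 14 179 221] [ 63 137 220] [ 14 182 220]
```

```bash
cat >> h.py <<'E'
from scipy.optimize import minimize
RC=np.array([.6975,.0276]);RN=np.array([np.cos(yaw0),np.sin(yaw0)]);RL=np.array([-RN[1],RN[0]])
def corners(p):
    n=np.array([np.cos(p[2]),np.sin(p[2])]);l=np.array([-n[1],n[0]]);c=np.array(p[:2])
    return [c+.055*n+.13*l,c+.055*n-.13*l,c-.055*n-.13*l,c-.055*n+.13*l]
def fit(im,guess,show=None):
    h=cv2.cvtColor(im,cv2.COLOR_BGR2HSV)
    m=((h[...,0]>=16)&(h[...,0]<=22)&(h[...,1]<162)&(h[...,2]>60)).astype(np.uint8)
    m=cv2.morphologyEx(m,cv2.MORPH_OPEN,np.ones((3,3)))
    m[:, :225]=0; m[:190]=0
    n,lab,st,_=cv2.connectedComponentsWithStats(m);k=1+np.argmax(st[1:,4])
    cn=np.argwhere(lab==k)[:,::-1]
    hull=cv2.convexHull(cn.astype(np.int32));M=np.zeros(m.shape,np.uint8);cv2.fillPoly(M,[hull],255)
    B=cv2.GaussianBlur(M.astype(np.float32),(0,0),1.5)
    def poly(p):
        q=np.array([proj('top',[*c,.045]) for c in corners(p)])
        P=np.zeros(m.shape,np.uint8);cv2.fillPoly(P,[np.round(q*64).astype(np.int32)],255,shift=6,lineType=cv2.LINE_AA);return P
    f=lambda p:((cv2.GaussianBlur(poly(p).astype(np.float32),(0,0),1.5)-B)**2).mean()
    s=np.array([guess+d for d in np.vstack([np.zeros(3),np.diag([.015,.015,.08])])])
    r=minimize(f,guess,method='Nelder-Mead',options=dict(initial_simplex=s,xatol=2e-4,fatol=1e-2,maxiter=150))
    report(r.x); print('cost',round(r.fun,1),'area px',st[k,4],'hull',int(cv2.contourArea(hull)))
    if show: v=im.copy();cv2.polylines(v,[np.round(np.array([proj('top',[*c,.045]) for c in corners(r.x)])).astype(np.int32)],True,(255,0,0));cv2.imwrite('pics/'+show,v)
    return r.x
def report(p):
    C=corners(p);rel=[(RN@(c-RC)+.010,RL@(c-RC)) for c in C]
    n=np.array([np.cos(p[2]),np.sin(p[2])]);l=np.array([-n[1],n[0]])
    print('block',np.round(p[:2],4),'yaw',round(np.degrees(p[2]),2),'gap mm L,R',*(np.round([-1000*rel[0][0],-1000*rel[1][0]],1)),'left ahead',round(1000*(rel[0][0]-rel[1][0]),1),'lat ends',np.round([rel[0][1]*1000,rel[1][1]*1000]))
    for s in(108,100,-90,-100): print(s,'front pt',np.round(np.array(p[:2])-.055*n+s/1000*l,4))
E
python3 -c "
from h import *
for f in('t0.png','t5.png'): fit(cv2.imread('pics/'+f),np.array([.5,.02,.06]))
"
```

```text
block [0.5022 0.0217] yaw 4.72 gap mm L,R 134.1 126.5 left ahead -7.6 lat ends [ 136. -124.]
108 front pt [0.4385 0.1248]
100 front pt [0.4392 0.1168]
-90 front pt [ 0.4548 -0.0725]
-100 front pt [ 0.4557 -0.0825]
cost 3.4 area px 5536 hull 7278
block [0.5013 0.0217] yaw 4.58 gap mm L,R 134.7 127.8 left ahead -6.9 lat ends [ 136. -124.]
108 front pt [0.4379 0.1249]
100 front pt [0.4385 0.1169]
-90 front pt [ 0.4537 -0.0725]
-100 front pt [ 0.4545 -0.0824]
cost 4.1 area px 5560 hull 7327
```

step_arm([
  [0.002,-0.002,0.06,0,0,0],
  [0.002,-0.002,0.12,0,0,0],
  [0.002,-0.002,0.18,0,0,0],
  [0.002,-0.002,0.23,0,0,0],
  [0.002,-0.002,0.238,0,0,0],
])

```text
time_s: 12.52
tool_pos: [0.3901, 0.1239, -0.0205]
tool_rot: [1.0, 0.026, -0.0, 0.0]
wrist_force: [-0.9, 0.8, 0.3]
opening: 0.005
```

Both fits agree with my readings: left end 7 mm behind, gaps to the rail 134 and 127 mm. First push, on the left end.

step_arm([
  [0.035,0,0,0,0,0],
  [0.065,0,0,0,0,0],
  [0.08,0,0,0,0,0],
  [0.093,0,0,0,0,0],
  [0.106,0,0,0,0,0],
])

```text
time_s: 13.15
tool_pos: [0.4392, 0.1266, -0.0205]
tool_rot: [1.0, 0.026, -0.004, 0.001]
wrist_force: [-11.1, 5.6, 6.6]
opening: 0.006
```

step_arm([
  [0.012,0,0,0,0,0],
  [0.024,0,0,0,0,0],
  [0.024,0,0,0,0,0],
])

```text
time_s: 13.52
tool_pos: [0.4492, 0.1273, -0.0204]
tool_rot: [1.0, 0.026, -0.006, 0.001]
wrist_force: [-5.8, 2.6, 1.2]
opening: 0.006
```

```bash
python3 -c "
from h import *
tgt(.39,.124,-.02)
fit(shot('top'),np.array([.51,.02,.1]),'t6.png')
"
```

```text
t 13.53 pos [ 0.4492  0.1273 -0.0204] F [-5.8  2.6  1.2] open 0.006
row [-0.1187  0.0006  0.0006] [ 0.0008  0.0078 -0.0012] mm 59
block [0.4274 0.0458] yaw 19.49 gap mm L,R 242.8 169.2 left ahead -73.6 lat ends [173. -77.]
108 front pt [0.3396 0.1293]
100 front pt [0.3422 0.1217]
-90 front pt [ 0.4056 -0.0574]
-100 front pt [ 0.409  -0.0668]
cost 3196.9 area px 10881 hull 23223
```

```bash
sed -i 's/(h\[...,1\]<162)&(h\[...,2\]>60)/(h[...,1]<162)\&(h[...,1]>105)\&(h[...,2]>90)/' h.py; python3 -c "
from h import *
fit(cv2.imread('pics/t0.png'),np.array([.51,.02,.05]))
im=shot('top');p=fit(im,np.array([.51,.02,.05]),'t6.png')
h=cv2.cvtColor(im,cv2.COLOR_BGR2HSV);m=((h[...,0]>=16)&(h[...,0]<=22)&(h[...,1]<162)&(h[...,1]>105)&(h[...,2]>90)).astype(np.uint8)*255
v=cv2.imread('pics/t6.png');cv2.imwrite('pics/t6c.png',cv2.resize(np.hstack([v[180:380,200:400],cv2.cvtColor(m,8)[180:380,200:400]]),None,fx=2,fy=2))
"
```

```text
block [0.5023 0.0216] yaw 4.48 gap mm L,R 133.5 127.1 left ahead -6.5 lat ends [ 136. -124.]
108 front pt [0.439 0.125]
100 front pt [0.4396 0.117 ]
-90 front pt [ 0.4545 -0.0724]
-100 front pt [ 0.4552 -0.0824]
cost 2.8 area px 5373 hull 7253
block [0.5139 0.0172] yaw -2.67 gap mm L,R 106.3 132.2 left ahead 25.9 lat ends [ 123. -135.]
108 front pt [0.4639 0.1276]
100 front pt [0.4636 0.1197]
-90 front pt [ 0.4547 -0.0701]
-100 front pt [ 0.4543 -0.0801]
cost 23.4 area px 4981 hull 7006
```

View pics/t6c.png

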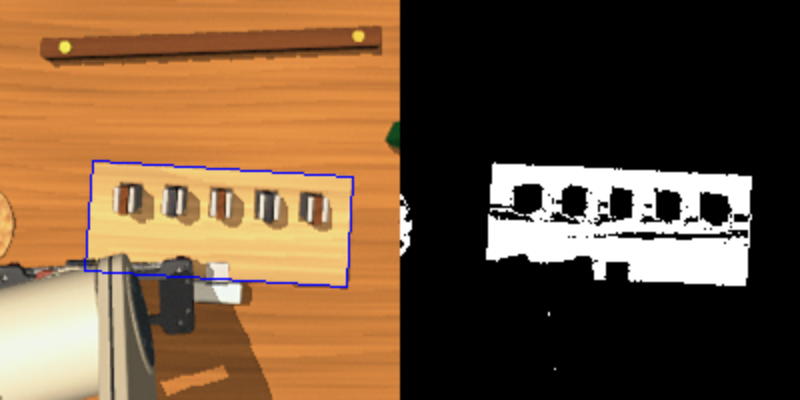

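The blue outline matches the block in the left half, corners (93,160), (353,177), (347,288) and (86,271). The left end is now 26 mm ahead. I'm backing off and going to the right end.

step_arm([
  [-0.05,0,0,0,0.003,0],
  [-0.12,0,0,0,0.008,-0.001],
  [-0.12,0.1,-0.008,0,0.008,-0.001],
  [-0.12,0.2,-0.016,0,0.008,-0.001],
  [-0.12,0.3,-0.016,0,0.008,-0.001],
])

```text
time_s: 14.25
tool_pos: [0.3985, -0.0269, -0.0106]
tool_rot: [1.0, 0.027, 0.002, 0.001]
wrist_force: [0.1, 0.4, 0.1]
opening: 0.003
```

```bash
python3 -c "
from h import *
tgt(.42,-.0755,-.012)
"
```

```text
t 14.25 pos [ 0.3985 -0.0269 -0.0106] F [0.1 0.4 0.1] open 0.003
row [0.0377 0.0994 0.003 ] [ 0.001  -0.0021  0.0005] mm 53
```

step_arm([
  [0.005,0.1,0.003,0,-0.002,0],
  [0.04,0.1,0.003,0,-0.002,0],
  [0.07,0.1,0.003,0,-0.002,0],
  [0.085,0.1,0.003,0,-0.002,0],
  [0.1,0.1,0.003,0,-0.002,0],
])

```text
time_s: 14.88
tool_pos: [0.4461, -0.072, -0.0125]
tool_rot: [1.0, 0.029, -0.005, 0.0]
wrist_force: [-13.4, -5.8, 7.6]
opening: 0.003
```

step_arm([
  [0.014,0,0,0,0,0],
  [0.028,0,0,0,0,0],
  [0.042,0,0,0,0,0],
  [0.056,0,0,0,0,0],
  [0.056,0,0,0,0,0],
])

```text
time_s: 15.5
tool_pos: [0.4709, -0.0685, -0.0135]
tool_rot: [0.999, 0.031, -0.008, -0.0]
wrist_force: [-6.9, -4.3, 1.9]
opening: 0.007
```

```bash
python3 -c "
from h import *
tgt(.48,-.0755,-.012)
p=fit(shot('top'),np.array([.52,.02,.06]),'t7.png')
"
```

```text
t 15.5 pos [ 0.4709 -0.0685 -0.0135] F [-6.9 -4.3  1.9] open 0.007
row [ 0.0172  0.015  -0.0032] [-0.0006  0.0112  0.0052] mm 12
block [0.5307 0.0256] yaw 6.69 gap mm L,R 110.0 93.5 left ahead -16.5 lat ends [ 140. -119.]
108 front pt [0.4635 0.1265]
100 front pt [0.4644 0.1185]
-90 front pt [ 0.4865 -0.0702]
-100 front pt [ 0.4877 -0.0801]
cost 12.5 area px 4971 hull 7060
```

step_arm([
  [0.012,0,0,0,0,0],
  [0.022,0,0,0,0,0],
  [0.028,0,0,0,0,0],
])

```text
time_s: 15.92
tool_pos: [0.4794, -0.0658, -0.0143]
tool_rot: [0.999, 0.033, -0.014, -0.001]
wrist_force: [-14.2, -7.0, 10.5]
opening: 0.004
```

```bash
python3 -c "
from h import *
tgt(.42,-.0755,-.02)
p=fit(shot('top'),np.array([.53,.02,.13]),'t8.png')
"
```

```text
t 15.93 pos [ 0.4794 -0.0658 -0.0143] F [-14.2  -7.   10.5] open 0.004
row [-0.1195  0.0117  0.0147] [-0.0013  0.0182  0.0079] mm 60
block [0.5362 0.0308] yaw 10.19 gap mm L,R 112.4 80.1 left ahead -32.3 lat ends [ 148. -110.]
108 front pt [0.463  0.1274]
100 front pt [0.4644 0.1195]
-90 front pt [ 0.498  -0.0675]
-100 front pt [ 0.4998 -0.0773]
cost 180.2 area px 4367 hull 6145
```

step_arm([
  [-0.06,0,0,0,0.009,0.004],
  [-0.125,0,0,0,0.018,0.008],
  [-0.125,-0.12,0.01,0,0.018,0.008],
  [-0.125,-0.24,0.01,0,0.018,0.008],
  [-0.125,-0.36,0.01,0,0.018,0.008],
])

```text
time_s: 16.6
tool_pos: [0.4054, 0.1129, -0.0172]
tool_rot: [1.0, 0.027, 0.0, -0.001]
wrist_force: [0.1, 0.6, -0.5]
opening: 0.005
```

```bash
python3 -c "
from h import *
p=fit(shot('top'),np.array([.53,.02,.13]),'t8.png')
tgt(.445,p[1]+.098*np.cos(p[2])+.055*np.sin(p[2])*0,-.02)
"
```

```text
block [0.5349 0.0282] yaw 9.44 gap mm L,R 112.1 83.2 left ahead -28.9 lat ends [ 145. -114.]
108 front pt [0.4629 0.1257]
100 front pt [0.4643 0.1178]
-90 front pt [ 0.4954 -0.0696]
-100 front pt [ 0.497  -0.0795]
cost 1.7 area px 5307 hull 7207
t 16.65 pos [ 0.4053  0.1188 -0.017 ] F [0.1 2.9 0.5] open 0.006
row [ 0.0799 -0.0073  0.0063] [-0.002  -0.0014  0.0048] mm 40
```

step_arm([
  [0.05,-0.006,0.004,0,0,0.003],
  [0.085,-0.006,0.006,0,0,0.004],
  [0.1,-0.006,0.006,0,0,0.005],
  [0.115,-0.006,0.006,0,0,0.005],
  [0.13,-0.006,0.006,0,0,0.005],
])

```text
time_s: 17.27
tool_pos: [0.4658, 0.1249, -0.0206]
tool_rot: [1.0, 0.026, -0.003, -0.001]
wrist_force: [-7.9, 4.5, 2.0]
opening: 0.005
```

step_arm([
  [0.014,0,0,0,0,0],
  [0.028,0,0,0,0,0],
  [0.042,0,0,0,0,0],
  [0.054,0,0,0,0,0],
  [0.054,0,0,0,0,0],
])

```text
time_s: 17.9
tool_pos: [0.4898, 0.1255, -0.0216]
tool_rot: [1.0, 0.025, -0.006, -0.001]
wrist_force: [-5.2, 3.3, -0.3]
opening: 0.01
```

```bash
python3 -c "
from h import *
p=fit(shot('top'),np.array([.55,.02,.0]),'t9.png')
tgt(.495,.1215,-.02)
"
```

```text
block [0.5558 0.0192] yaw -3.31 gap mm L,R 62.9 91.7 left ahead 28.8 lat ends [ 122. -136.]
108 front pt [0.5071 0.1302]
100 front pt [0.5066 0.1222]
-90 front pt [ 0.4957 -0.0675]
-100 front pt [ 0.4951 -0.0775]
cost 50.1 area px 4741 hull 6770
t 17.95 pos [ 0.4898  0.1255 -0.0215] F [-4.8  3.1 -0.7] open 0.007
row [ 0.0099  0.0085 -0.0032] [-0.0013  0.0077 -0.0018] mm 7
```

step_arm([
  [-0.05,0,0,0,0.004,0],
  [-0.105,0,0,0,0.008,-0.002],
  [-0.105,0.12,-0.009,0,0.008,-0.002],
  [-0.105,0.24,-0.018,0,0.008,-0.002],
  [-0.105,0.36,-0.018,0,0.008,-0.002],
])

```text
time_s: 18.58
tool_pos: [0.4465, -0.059, -0.012]
tool_rot: [1.0, 0.027, 0.0, -0.001]
wrist_force: [0.4, 0.5, -0.2]
opening: 0.005
```

```bash
python3 -c "
from h import *
p=fit(shot('top'),np.array([.55,.02,.0]),'t9.png')
tgt(.465,-.0775,-.012)
"
```

```text
block [0.5549 0.0199] yaw -2.48 gap mm L,R 65.6 90.6 left ahead 25.0 lat ends [ 124. -135.]
108 front pt [0.5046 0.1301]
100 front pt [0.5042 0.1221]
-90 front pt [ 0.496  -0.0677]
-100 front pt [ 0.4956 -0.0777]
cost 2.4 area px 5278 hull 7169
t 18.62 pos [ 0.4474 -0.0648 -0.0119] F [ 1.7 -2.3  0.5] open 0.01
row [0.0339 0.0271 0.0002] [-0.0004 -0.0016 -0.003 ] mm 22
```

step_arm([
  [0.03,0.028,0,0,-0.001,-0.003],
  [0.055,0.028,0,0,-0.001,-0.003],
  [0.07,0.028,0,0,-0.001,-0.003],
  [0.085,0.03,0,0,-0.001,-0.003],
  [0.1,0.032,0,0,-0.001,-0.003],
])

```text
time_s: 19.25
tool_pos: [0.4924, -0.0768, -0.0127]
tool_rot: [1.0, 0.028, -0.005, -0.001]
wrist_force: [-13.2, -5.7, 10.7]
opening: 0.004
```

step_arm([
  [0.013,0.002,0,0,0,0],
  [0.026,0.004,0,0,0,0],
  [0.038,0.006,0,0,0,0],
  [0.05,0.008,0,0,0,0],
  [0.05,0.008,0,0,0,0],
])

```text
time_s: 19.88
tool_pos: [0.5133, -0.078, -0.0137]
tool_rot: [1.0, 0.029, -0.009, -0.001]
wrist_force: [-9.8, -3.8, 5.5]
opening: 0.007
```

```bash
python3 -c "
from h import *
p=fit(shot('top'),np.array([.57,.025,.13]),'t10.png')
tgt(.495,.1215,-.02)
"
```

```text
block [0.5711 0.0262] yaw 9.8 gap mm L,R 77.0 46.4 left ahead -30.5 lat ends [ 141. -117.]
108 front pt [0.4985 0.1233]
100 front pt [0.4999 0.1154]
-90 front pt [ 0.5322 -0.0718]
-100 front pt [ 0.5339 -0.0817]
cost 149.3 area px 4314 hull 6268
t 19.93 pos [ 0.5133 -0.078  -0.0137] F [-9.4 -3.4  5.8] open 0.003
row [-0.0133 -0.4003  0.0141] [-0.0022  0.012   0.0029] mm 200
```

step_arm([
  [-0.05,0,0,0,0.006,0.002],
  [-0.11,0,0,0,0.012,0.003],
  [-0.11,-0.12,0.01,0,0.012,0.003],
  [-0.11,-0.24,0.014,0,0.012,0.003],
  [-0.11,-0.36,0.014,0,0.012,0.003],
])

```text
time_s: 20.55
tool_pos: [0.447, 0.1011, -0.0193]
tool_rot: [1.0, 0.027, -0.0, -0.002]
wrist_force: [0.7, 0.4, 0.1]
opening: 0.007
```

```bash
python3 -c "
from h import *
p=fit(shot('top'),np.array([.57,.025,.1]),'t10.png')
tgt(.475,.1215,-.02)
"
```

```text
block [0.5692 0.0244] yaw 7.75 gap mm L,R 74.1 52.8 left ahead -21.3 lat ends [ 138. -121.]
108 front pt [0.5002 0.124 ]
100 front pt [0.5012 0.1161]
-90 front pt [ 0.5269 -0.0721]
-100 front pt [ 0.5282 -0.0821]
cost 1.3 area px 4843 hull 7153
t 20.6 pos [ 0.4468  0.1068 -0.0191] F [0.3 3.5 0.4] open 0.007
row [ 0.058  -0.0261  0.0019] [-0.0029 -0.0002  0.0034] mm 32
```

step_arm([
  [0.04,-0.024,0.002,0,0,0.003],
  [0.072,-0.024,0.002,0,0,0.003],
  [0.088,-0.024,0.002,0,0,0.003],
  [0.101,-0.024,0.002,0,0,0.003],
  [0.115,-0.024,0.002,0,0,0.003],
])

```text
time_s: 21.22
tool_pos: [0.4988, 0.1208, -0.0208]
tool_rot: [1.0, 0.026, -0.004, -0.002]
wrist_force: [-10.9, 6.4, 5.6]
opening: 0.005
```

step_arm([
  [0.013,0,0,0,0,0],
  [0.026,0,0,0,0,0],
  [0.039,0,0,0,0,0],
  [0.052,0,0,0,0,0],
  [0.052,0,0,0,0,0],
])

```text
time_s: 21.85
tool_pos: [0.5216, 0.121, -0.0219]
tool_rot: [1.0, 0.025, -0.008, -0.002]
wrist_force: [-5.2, 4.3, 1.4]
opening: 0.008
```

```bash
python3 -c "
from h import *
p=fit(shot('top'),np.array([.59,.02,.0]),'t11.png')
tgt(.53,.1215,-.02)
"
```

```text
block [0.5876 0.0151] yaw -4.03 gap mm L,R 29.8 61.8 left ahead 32.0 lat ends [ 116. -142.]
108 front pt [0.5404 0.1267]
100 front pt [0.5398 0.1187]
-90 front pt [ 0.5265 -0.0708]
-100 front pt [ 0.5258 -0.0808]
cost 158.7 area px 4027 hull 6166
t 21.9 pos [ 0.5216  0.121  -0.0219] F [-6.2  3.6  1.1] open 0.008
row [ 0.0168 -0.0002 -0.004 ] [-0.0025  0.01   -0.0019] mm 9
```

step_arm([
  [-0.05,0,0,0,0.005,0],
  [-0.105,0,0,0,0.01,-0.002],
  [-0.105,0.12,-0.012,0,0.01,-0.002],
  [-0.105,0.24,-0.02,0,0.01,-0.002],
  [-0.105,0.36,-0.02,0,0.01,-0.002],
])

```text
time_s: 22.52
tool_pos: [0.4781, -0.0642, -0.0115]
tool_rot: [1.0, 0.026, 0.0, -0.002]
wrist_force: [0.8, 0.2, 1.1]
opening: 0.006
```

```bash
python3 -c "
from h import *
p=fit(shot('top'),np.array([.59,.015,.0]),'t11.png')
tgt(.5,-.0775,-.012)
"
```

```text
block [0.5861 0.0173] yaw -1.75 gap mm L,R 36.1 57.8 left ahead 21.7 lat ends [ 121. -139.]
108 front pt [0.5345 0.1269]
100 front pt [0.5342 0.1189]
-90 front pt [ 0.5284 -0.071 ]
-100 front pt [ 0.5281 -0.081 ]
cost 2.7 area px 5299 hull 7106
t 22.57 pos [ 0.479  -0.0699 -0.0114] F [ 1.2 -4.8  0.9] open 0.006
row [0.0413 0.0172 0.0013] [-0.0015 -0.0013 -0.0032] mm 22
```

step_arm([
  [0.035,0.017,0,0,-0.001,-0.003],
  [0.06,0.017,0,0,-0.001,-0.003],
  [0.075,0.019,0,0,-0.001,-0.003],
  [0.09,0.021,0,0,-0.001,-0.003],
  [0.105,0.023,0,0,-0.001,-0.003],
])

```text
time_s: 23.2
tool_pos: [0.5265, -0.0779, -0.0122]
tool_rot: [1.0, 0.027, -0.005, -0.002]
wrist_force: [-12.0, -5.8, 8.1]
opening: 0.005
```

step_arm([
  [0.013,0.002,0,0,0,0],
  [0.026,0.004,0,0,0,0],
  [0.039,0.006,0,0,0,0],
  [0.052,0.008,0,0,0,0],
  [0.052,0.008,0,0,0,0],
])

```text
time_s: 23.82
tool_pos: [0.5486, -0.0794, -0.0133]
tool_rot: [1.0, 0.028, -0.009, -0.002]
wrist_force: [-8.4, -4.3, 5.0]
opening: 0.005
```

```bash
python3 -c "
from h import *
p=fit(shot('top'),np.array([.6,.025,.13]),'t12.png')
tgt(.55,-.0775,-.012)
"
```

```text
block [0.6062 0.0258] yaw 10.23 gap mm L,R 42.9 10.4 left ahead -32.5 lat ends [ 139. -119.]
108 front pt [0.5329 0.1223]
100 front pt [0.5343 0.1144]
-90 front pt [ 0.5681 -0.0725]
-100 front pt [ 0.5699 -0.0824]
cost 189.5 area px 3985 hull 5992
t 23.88 pos [ 0.5486 -0.0794 -0.0132] F [-8.  -3.4  3.9] open 0.002
row [ 0.0029 -0.0036 -0.0025] [-0.0029  0.0117  0.0022] mm 3
```

step_arm([
  [-0.05,0,0,0,0.006,0.001],
  [-0.105,0,0,0,0.012,0.002],
  [-0.105,-0.12,0.01,0,0.012,0.002],
  [-0.105,-0.24,0.014,0,0.012,0.002],
  [-0.105,-0.36,0.014,0,0.012,0.002],
])

```text
time_s: 24.5
tool_pos: [0.485, 0.0997, -0.0188]
tool_rot: [1.0, 0.027, -0.0, -0.002]
wrist_force: [0.1, -1.6, -0.5]
opening: 0.008
```

```bash
python3 -c "
from h import *
p=fit(shot('top'),np.array([.6,.025,.1]),'t12.png')
tgt(.51,.1215,-.02)
"
```

```text
block [0.603  0.0228] yaw 8.22 gap mm L,R 41.6 18.2 left ahead -23.4 lat ends [ 135. -124.]
108 front pt [0.5331 0.1219]
100 front pt [0.5342 0.1139]
-90 front pt [ 0.5614 -0.0741]
-100 front pt [ 0.5628 -0.084 ]
cost 1.2 area px 5021 hull 7135
t 24.55 pos [ 0.4848  0.1055 -0.0185] F [0.3 4.2 0.6] open 0.002
row [ 0.0522 -0.0291  0.0031] [-0.0036 -0.0003  0.0032] mm 30
```

step_arm([
  [0.04,-0.025,0.002,0,0,0.003],
  [0.065,-0.025,0.002,0,0,0.003],
  [0.08,-0.025,0.002,0,0,0.003],
  [0.092,-0.025,0.002,0,0,0.003],
  [0.104,-0.025,0.002,0,0,0.003],
])

```text
time_s: 25.18
tool_pos: [0.5315, 0.1199, -0.0203]
tool_rot: [1.0, 0.026, -0.004, -0.003]
wrist_force: [-9.4, 6.0, 3.8]
opening: 0.002
```

step_arm([
  [0.012,0,0,0,0,0],
  [0.024,0,0,0,0,0],
  [0.036,0,0,0,0,0],
  [0.046,0,0,0,0,0],
  [0.046,0,0,0,0,0],
])

```text
time_s: 25.8
tool_pos: [0.551, 0.12, -0.0214]
tool_rot: [1.0, 0.025, -0.007, -0.002]
wrist_force: [-6.7, 4.3, 1.9]
opening: 0.004
```

```bash
python3 -c "
from h import *
p=fit(shot('top'),np.array([.62,.02,.0]),'t13.png')
tgt(.56,.1215,-.02)
"
```

```text
block [0.6206 0.0137] yaw -1.83 gap mm L,R 1.7 23.8 left ahead 22.1 lat ends [ 115. -144.]
108 front pt [0.569  0.1234]
100 front pt [0.5688 0.1154]
-90 front pt [ 0.5627 -0.0745]
-100 front pt [ 0.5624 -0.0845]
cost 163.5 area px 3759 hull 6092
t 25.85 pos [ 0.551   0.12   -0.0214] F [-7.3  4.   2.1] open 0.007
row [ 0.0181 -0.0021 -0.0031] [-0.0035  0.0098 -0.0019] mm 9
```

step_arm([
  [0.008,0,0,0,0,0],
  [0.016,0,0,0,0,0],
  [0.016,0,0,0,0,0],
])

```text
time_s: 26.22
tool_pos: [0.5549, 0.1192, -0.0223]
tool_rot: [1.0, 0.024, -0.011, -0.002]
wrist_force: [-9.1, 4.5, 4.2]
opening: 0.003
```

step_arm([
  [-0.05,0,0,0,0.006,0],
  [-0.105,0,0,0,0.012,-0.002],
  [-0.105,0.12,-0.012,0,0.012,-0.002],
  [-0.105,0.24,-0.02,0,0.012,-0.002],
  [-0.105,0.36,-0.02,0,0.012,-0.002],
])

```text
time_s: 26.85
tool_pos: [0.5111, -0.0659, -0.0117]
tool_rot: [1.0, 0.026, -0.002, -0.002]
wrist_force: [0.8, -0.2, -0.2]
opening: 0.008
```

```bash
python3 -c "
from h import *
p=fit(shot('top'),np.array([.62,.015,.0]),'t13.png')
tgt(.53,-.068,-.012)
"
```

```text
block [0.6207 0.0155] yaw -1.74 gap mm L,R 1.7 23.4 left ahead 21.7 lat ends [ 117. -142.]
108 front pt [0.569  0.1251]
100 front pt [0.5687 0.1171]
-90 front pt [ 0.563  -0.0728]
-100 front pt [ 0.5627 -0.0828]
cost 1.9 area px 5033 hull 7108
t 26.9 pos [ 0.5118 -0.0718 -0.0117] F [ 0.1 -4.6  0.8] open 0.004
row [ 0.0366 -0.0059  0.0005] [-0.0023  0.002  -0.004 ] mm 19
```

Left end is at the rail and 22 mm ahead. Last push on the right end, slightly further in so that it also swings the left end home.

step_arm([
  [0.03,-0.025,0,0,0.001,-0.004],
  [0.055,-0.025,0,0,0.002,-0.004],
  [0.074,-0.025,0,0,0.002,-0.004],
  [0.086,-0.025,0,0,0.002,-0.004],
  [0.098,-0.025,0,0,0.002,-0.004],
])

```text
time_s: 27.52
tool_pos: [0.5538, -0.0559, -0.0127]
tool_rot: [1.0, 0.028, -0.007, -0.002]
wrist_force: [-15.9, -5.6, 11.5]
opening: 0.007
```

step_arm([
  [0.01,0,0,0,0,0],
  [0.02,0,0,0,0,0],
  [0.03,0,0,0,0,0],
  [0.03,0,0,0,0,0],
])

```text
time_s: 28.02
tool_pos: [0.5647, -0.0544, -0.0137]
tool_rot: [1.0, 0.029, -0.011, -0.002]
wrist_force: [-10.0, -5.5, 6.2]
opening: 0.006
```

```bash
python3 -c "
from h import *
p=fit(shot('top'),np.array([.62,.02,.05]),'t14.png')
tgt(.57,-.058,-.012)
"
```

```text
block [0.6344 0.0204] yaw 5.09 gap mm L,R 3.1 -6.2 left ahead -9.3 lat ends [ 128. -132.]
108 front pt [0.57   0.1231]
100 front pt [0.5707 0.1151]
-90 front pt [ 0.5876 -0.0741]
-100 front pt [ 0.5885 -0.0841]
cost 240.5 area px 3538 hull 5675
t 28.07 pos [ 0.5647 -0.0544 -0.0137] F [-9.3 -4.3  5.2] open 0.005
row [ 0.0101  0.0079 -0.0036] [-0.0033  0.0141  0.0029] mm 7
```

step_arm([
  [0.008,0,0,0,0,0],
  [0.014,0,0,0,0,0],
  [0.02,0,0,0,0,0],
])

```text
time_s: 28.45
tool_pos: [0.568, -0.0533, -0.0146]
tool_rot: [0.999, 0.03, -0.017, -0.002]
wrist_force: [-24.3, -6.6, 17.7]
opening: 0.008
```

step_arm([
  [0.012,0,0,0,0,0],
  [0.018,0,0,0,0,0],
  [0.018,0,0,0,0,0],
])

```text
time_s: 28.82
tool_pos: [0.5668, -0.0522, -0.0155]
tool_rot: [0.999, 0.031, -0.027, -0.003]
wrist_force: [-28.4, -7.0, 24.7]
opening: 0.001
```

Force rises and motion stalls, so the block is at the rail. I'm backing off to measure.

step_arm([
  [-0.04,0,0,0,0.018,0.003],
  [-0.1,0,0,0,0.036,0.005],
  [-0.16,0,0,0,0.036,0.005],
  [-0.22,0,0,0,0.036,0.005],
  [-0.28,0,0,0,0.036,0.005],
])

```text
time_s: 29.45
tool_pos: [0.4267, -0.0601, -0.0078]
tool_rot: [1.0, 0.029, -0.0, -0.003]
wrist_force: [0.1, -0.4, 0.0]
opening: 0.006
```

```bash
python3 -c "
from h import *
im=shot('top');p=fit(im,np.array([.62,.02,.05]),'t15.png')
tgt(.45,-.0583,-.012)
v=im[180:300,215:415];cv2.imwrite('pics/t15c.png',cv2.resize(v,None,fx=4,fy=4,interpolation=2))
"
```

```text
block [0.6324 0.0195] yaw 3.66 gap mm L,R 1.8 -1.0 left ahead -2.7 lat ends [ 126. -134.]
108 front pt [0.5707 0.1238]
100 front pt [0.5712 0.1158]
-90 front pt [ 0.5833 -0.0738]
-100 front pt [ 0.5839 -0.0838]
cost 3.2 area px 4539 hull 7022
t 29.5 pos [ 0.4213 -0.0596 -0.0083] F [-4.6  1.4 -0.1] open 0.002
row [0.0574 0.0007 0.0071] [-0.0053  0.0038  0.0024] mm 29
```

View pics/t15c.png

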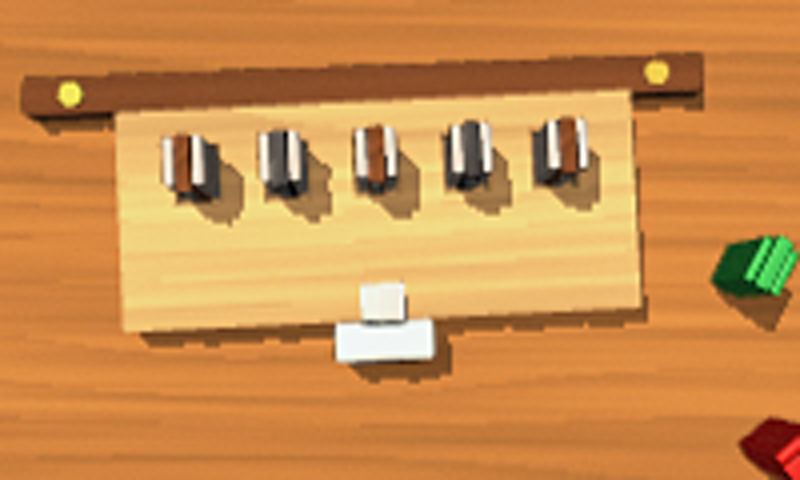

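The crop shows the right end tight to the rail. The visible rail strip is 39 px deep at the left end against 34 px at the right, so the left end is about 2.5 mm short. One more left push will close it.

step_arm([
  [0,-0.1,0.01,-0.005,0.004,0.002],
  [0,-0.2,0.02,-0.005,0.004,0.002],
  [0,-0.295,0.02,-0.005,0.004,0.002],
  [0.08,-0.295,0.02,-0.005,0.004,0.002],
  [0.17,-0.295,0.02,-0.005,0.004,0.002],
])

```text
time_s: 30.12
tool_pos: [0.4986, 0.0948, -0.0175]
tool_rot: [1.0, 0.029, -0.0, -0.0]
wrist_force: [0.3, -0.3, 0.3]
opening: 0.007
```

```bash
python3 -c "
from h import *
tgt(.559,.09,-.018)
"
```

```text
t 30.12 pos [ 0.4986  0.0948 -0.0175] F [ 0.3 -0.3  0.3] open 0.007
row [0.12   0.0167 0.0009] [-0.0003  0.      0.0032] mm 61
```

step_arm([
  [0.05,0.012,0,0,0,0.003],
  [0.095,0.014,0,0,0,0.003],
  [0.112,0.014,0,0,0,0.003],
  [0.12,0.014,0,0,0,0.003],
  [0.126,0.014,0,0,0,0.003],
])

```text
time_s: 30.75
tool_pos: [0.561, 0.0917, -0.0178]
tool_rot: [1.0, 0.027, -0.001, -0.0]
wrist_force: [-8.4, 1.8, 4.6]
opening: 0.004
```

step_arm([
  [0.008,0,0,0,0,0],
  [0.012,0,0,0,0,0],
  [0.012,0,0,0,0,0],
])

```text
time_s: 31.12
tool_pos: [0.5604, 0.0917, -0.0183]
tool_rot: [1.0, 0.027, -0.007, 0.0]
wrist_force: [-16.1, -0.1, 11.3]
opening: 0.006
```

step_arm([
  [0.012,0,0,0,0,0],
  [0.018,0,0,0,0,0],
  [0.018,0,0,0,0,0],
])

```text
time_s: 31.5
tool_pos: [0.5608, 0.0916, -0.0193]
tool_rot: [1.0, 0.027, -0.014, 0.001]
wrist_force: [-19.9, 0.4, 15.4]
opening: 0.005
```

step_arm([
  [0.014,0,0,0,0,0],
  [0.02,0,0,0,0,0],
  [0.02,0,0,0,0,0],
])

```text
time_s: 31.88
tool_pos: [0.5596, 0.0913, -0.0205]
tool_rot: [0.999, 0.027, -0.024, 0.002]
wrist_force: [-26.5, 0.7, 19.9]
opening: 0.002
```

step_arm([
  [-0.04,0,0,0,0.016,0],
  [-0.1,0,0,0,0.032,0],
  [-0.16,0,0,0,0.032,0],
  [-0.22,0,0,0,0.032,0],
  [-0.28,0,-0.02,0,0.032,0],
])

```text
time_s: 32.5
tool_pos: [0.4184, 0.0837, -0.0038]
tool_rot: [1.0, 0.027, -0.001, 0.001]
wrist_force: [-0.3, 0.2, -0.3]
opening: 0.005
```

```bash
python3 -c "
from h import *
im=shot('top','t16.png');p=fit(im,np.array([.62,.02,.05]))
# rail top visible strip depth at columns, subpixel via red-channel darkness
def strip(im,label):
    g=im[...,2].astype(float);out=[]
    for u in list(range(250,370,8)):
        c=g[195:215,u-2:u+3].mean(1); c=np.repeat(c,1)
        c=cv2.resize(c.reshape(-1,1).astype(np.float32),(1,20*10),interpolation=cv2.INTER_LINEAR).ravel()
        d=c<150; i=np.where(d)[0]; out.append((u,len(i)/10,195+i.min()/10,195+i.max()/10) if len(i) else (u,0,0,0))
    a=np.array(out);print(label,[(int(r[0]),r[1],round(r[3],1)) for r in a])
    print(' slopes far,near',np.polyfit(a[:,0],a[:,2],1)[0],np.polyfit(a[:,0],a[:,3],1)[0])
strip(im,'now');strip(cv2.imread('pics/t15.png'),'prev');
"
```

```text
block [0.6337 0.0196] yaw 3.23 gap mm L,R -0.4 -1.3 left ahead -0.8 lat ends [ 126. -134.]
108 front pt [0.5727 0.1243]
100 front pt [0.5731 0.1163]
-90 front pt [ 0.5839 -0.0734]
-100 front pt [ 0.5844 -0.0834]
cost 3.7 area px 4824 hull 7003
now [(250, np.float64(7.9), np.float64(206.0)), (258, np.float64(7.8), np.float64(205.8)), (266, np.float64(7.4), np.float64(205.5)), (274, np.float64(7.9), np.float64(205.2)), (282, np.float64(7.6), np.float64(204.8)), (290, np.float64(7.4), np.float64(204.5)), (298, np.float64(7.3), np.float64(204.1)), (306, np.float64(7.8), np.float64(203.9)), (314, np.float64(7.5), np.float64(203.6)), (322, np.float64(7.3), np.float64(203.4)), (330, np.float64(7.4), np.float64(202.9)), (338, np.float64(7.8), np.float64(202.7)), (346, np.float64(7.6), np.float64(202.5)), (354, np.float64(7.2), np.float64(202.1)), (362, np.float64(6.9), np.float64(201.8))]
 slopes far,near -0.03321428571428592 -0.037946428571428506
prev [(250, np.float64(10.5), np.float64(209.0)), (258, np.float64(10.0), np.float64(208.0)), (266, np.float64(9.9), np.float64(208.0)), (274, np.float64(10.6), np.float64(207.9)), (282, np.float64(10.0), np.float64(213.6)), (290, np.float64(9.4), np.float64(207.0)), (298, np.float64(9.3), np.float64(206.1)), (306, np.float64(9.9), np.float64(206.0)), (314, np.float64(9.2), np.float64(206.0)), (322, np.float64(8.9), np.float64(205.0)), (330, np.float64(9.3), np.float64(205.0)), (338, np.float64(10.0), np.float64(204.9)), (346, np.float64(9.1), np.float64(204.0)), (354, np.float64(8.8), np.float64(204.0)), (362, np.float64(8.6), np.float64(203.5))]
 slopes far,near -0.03321428571428592 -0.05553571428571416
```

```bash
python3 -c "
from h import *
s=shot('side');t=cv2.imread('pics/t16.png')
cv2.imwrite('pics/f.png',cv2.resize(np.hstack([s[120:460,130:480],t[120:460,130:480]]),None,fx=1.14,fy=1.14))
tgt(.4,.08,.1)
"
```

```text
t 32.6 pos [ 0.4166  0.0834 -0.0033] F [-0.1 -0.2 -0.7] open 0.007
row [-0.0344  0.0055 -0.2065] [0.0016 0.0026 0.0009] mm 105
```

View pics/f.png

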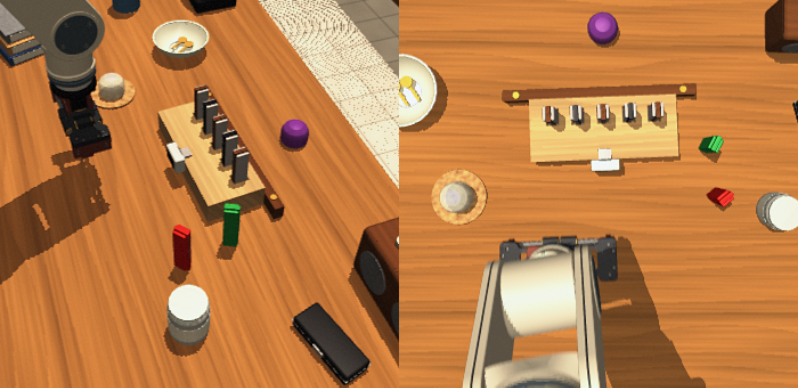

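Everything is in place. The paperweight is wholly on the cork (coaster at (459,197)). The block is flat against the rail with all five harmonicas standing, and red, green, tin, case and bowl are where they were. The arm is clear, so I'll let it settle and hand in.

step_arm([
  [0,0,-0.05,0,0,0],
  [0,0,-0.1,0,0,0],
  [0,0,-0.1,0,0,0],
  [0,0,-0.1,0,0,0],
])

```text
time_s: 33.1
tool_pos: [0.4172, 0.0836, 0.0463]
tool_rot: [1.0, 0.027, -0.002, 0.001]
wrist_force: [0.1, 0.3, -0.9]
opening: 0.008
```

```bash
python3 -c "
from h import *
print(manip.sign_off())"
```

```text
the job is handed in; nothing more can be done
None
```

The paperweight is on the cork coaster and the block is against the rail. I handed the job in at about 33 s, with the robot touching nothing.

- **Paperweight:** My first grasp missed: the fingers closed on top of the glass dome with about 16 N upward force. The pictures and the contacts both showed the reported tool height to be about 37 mm too low. I corrected for that, gripped it properly and set it down with light contact. The last picture shows it wholly on the cork.
- **Walking the block:** I pushed left, right, left, right, left, right, left, right, then one short corrective left push. Measured with the arm clear, each push put its end about 21 to 29 mm ahead, except the first left push (26 mm, measured during contact) and the last two, which squared the block. The lead never came near 7 cm.
- **Final corrective push:** The last right push left the left end about 2.5 mm short of the rail, so I closed that with the extra left push, pressing up to about 27 N.
- **Last checks:**
  - The fit puts the back edge within about 1 mm of parallel to the rail. The left end reads 0.8 mm behind the right, which is about the measuring error.
  - The pushing force rose and the block stopped moving, which also points to contact along the edge. I could not confirm contact any finer than that 1 mm.
  - The block's ends are at +126 and -134 mm, inside the rail's ±175 mm.
  - All five harmonicas are standing, and the other things look where they were.

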